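Set the charger tester to load step 7 and start it

TASK

Set the charger tester to load step 7: turn its black knob until the 7 stands centred in the little number window, and let go of the knob. Then start the test by pressing the green button fully in and releasing it; never press it while another number shows. Leave the other things on the bench where they are.

Things in the scene. Friction and masses are not known exactly. Their poses are not given: they have to be found in the camera images.
- load_box: Charger tester, fixed to the bench: grey case 260 mm wide (y), from x = -85 mm (front wall, 45 mm high) to x = +135 mm (back, 164 mm high). Origin on the bench, x level from front to back, z up; only its place and yaw vary (its front looks to the robot's right). On its sloping light grey front panel: at y = +50 the black knob, the number window above it; at y = -75 the green start button.
- panel_mid (a point): Centre of the tester's panel surface; has the case's axes. The panel rises from the front edge (x = -85, z = 45 mm of the case) to x = +85, z = 164: 35 degrees from level. Its outward normal, along which the knob's axis and the button's stroke lie, is (-0.574, 0, 0.819) in these axes. Flat within 60 mm of the knob's axis; higher up a meter (6 mm) and two posts (16 mm) stand out.
- knob_grip (a point): Point on the knob's axis, 25 mm out from the panel; fixed to the case, with the case's axes. The knob is round, black, fluted, 39 mm across; its gripping part reaches from 6 to 39 mm out from the panel and can be gripped at any angle about its axis. Clockwise, seen from in front of the panel, raises the number.
- window (a point): Centre of the number window in the panel, 31 mm wide (y), 35 mm up the slope, with a clear pane, a black frame and two red index marks at mid height; 86 mm up the slope from the knob's axis; has the case's axes. Black figures 21 mm high on a white drum show in it, upright for someone at the front of the tester.
- drum (a joint): Number drum, rad: figure N is centred in the window at N x 0.6283 (7 at 4.398). Figures 0 to 9, stops beyond both ends; starts between 0.1 and 2.2. Geared one to one to the knob, clockwise positive, with worn gears: at the start and at each reversal the knob may turn up to 0.4 rad before the drum follows. No clicks; friction (0.08 N m) holds it where it is left.
- start (a joint): Travel of the green start button, m: 0 out, 0.006 fully in. 1.5 N starts it moving, 5 N brings it fully in, against a solid stop; it springs back.
- start_top (a point): Centre of the top face of the green start button, 28 mm across, 22 mm out from the panel (a black collar round it, 44 mm across, stands 12 mm out). Moves in with the button; has the case's axes tilted so that its z is the panel's outward normal.
- charger_a: Bystander: black laptop charger brick, 130 x 56 x 30 mm, behind the tester; origin at the centre of its underside, x along its length
- charger_b: Bystander: dark grey laptop charger brick, 130 x 56 x 30 mm, in front of the tester; origin at the centre of its underside, x along its length
- screwdriver: Bystander: orange-handled screwdriver, 170 mm long, lying in front of the tester; origin at the middle of its underside, x along it to the tip
- tape_roll: Bystander: roll of yellow tape lying flat, 92 mm across, 19 mm high, in front of the tester; origin at the centre of its underside
- screw_dish: Bystander: blue open dish, 90 x 70 x 22 mm, behind the tester; origin at the centre of its underside
- scanner: Bystander: grey and black bar-code scanner lying on its side, 176 x 62 x 34 mm, in front of the tester; origin on the bench under its middle, x towards its red nose
- ssd_carton: Bystander: small cardboard carton, 110 x 80 x 28 mm, behind the tester; origin at the centre of its underside

How it is judged:
By the outcome, as a careful person would: the job done as asked, in the order asked, and still so for the second after the job is handed in, with the robot touching nothing.
It also fails if it takes over 58 s, if anything falls off the work surface, if the arm or the gripper's body presses on something with over 40 N, if the wrist force passes 120 N, or if a joint passes its speed limit or range.

ROBOT

A 7-joint arm with a two-finger parallel gripper is mounted at the origin on the work surface. World frame = base frame: x ahead of the robot, y to its left, z up, the work surface at z = 0. Lengths are in m, angles in rad, forces in N, time in s.
With the tool pointing down it reaches from about 0.4 to 0.85 m from the base axis. Payload 6.9 kg.
Tool frame: the origin (TCP) lies midway between the tips of the shut fingers; the grasp point (between the pads) lies behind it (ctrl.pinch_z is the z of the grasp point in the tool frame, in m); z points along the fingers, y is the direction in which the jaws open and shut (so a half turn about z gives the same grasp; the last joint's range is limited). The gripper opens to 85 mm and grips with 20 to 120 N. Pads are 22 mm wide; open, the fingers measure 114 mm over their backs; the gripper's body (76 mm by 85 mm) begins 54 mm behind the grasp point. The pads swing forward as they close: fully open they stand 13 mm farther back than shut.
Start: joints at [-0.997, 0.507, -0.238, 1.5, 0.126, 1.149, -0.155], TCP at [0.282, 0.558, 0.231] pointing down, gripper open.
Joint ranges: [-3.08, 3.08], [-0.24, 2.05], [-1.43, 1.35], [0, 2.5], [-1.52, 4.66], [0.17, 1.96], [-2.89, 2.89]. Speed limits (rad/s): [2.39, 2.39, 3.14, 3.14, 3.14, 3.14, 3.14].

INTERFACE

Orientations are given as a unit quaternion [w, x, y, z].
In Python, from station import ctrl, get_state, vision, ticket, models gives the robot as it stands. Calls block until the motion is done:
- ctrl.movep(position, orientation): joint-space move of the TCP to a pose.
- ctrl.movel(position, frame=None, max_speed=0.15): straight line of the TCP; frame=None keeps the orientation; max_speed is the mean speed in m/s.
- ctrl.set_joints(angles): joint-space move.
- ctrl.ungrasp() and ctrl.close_gripper(force=None): open the fingers fully, or close them until they stop; force is the grip in N (None keeps the last).
- ctrl.pause(seconds).
- ctrl.ik(position, orientation): joint angles nearest the present ones, or None.
- get_state(): the state.
- vision.grab_frame(name): name is "scene" or "top" or "wrist"; returns (picture, depth): 400x640x3 uint8, blue, green, red; 400x640 float32, m along the optical axis (not along the pixel's ray), 0 where there is no reading.
- vision.camera_info(name): a dict with "mtx" (3x3 intrinsics, pixels), "R" (3x3) and "t" (3): a world point X has camera coordinates R X + t; the wrist camera has in their place "hand_eye" (4x4, takes a point from camera to tool coordinates, whose origin is the TCP and whose axes are the flange's). Camera axes: x right, y down, z forward; pixel columns grow to the right and rows downward; lengths in m; the calibration is good to about 2 mm. A picture is of the moment at which its call begins: read the wrist's pose just before it. camera_info takes no time and is no camera call.
A pose or a line that the arm cannot do raises ctrl.Unreachable and nothing moves.
- ticket.close_job(): hands the job in, once; it reports no verdict.
Trained networks look in the newest picture that a camera, given by its name, has taken for a name from the list of things; names that differ only in an ending like _2 or _b are one class to them, and where a whole thing is asked for, a point or a joint stands for the part that bears it (a point fixed in the world has none). Each returns a list of dicts, best first, with "p" (0 to 1); they miss things now and then, are a little off and sometimes report something else, mostly with a low value. They report only what shows in the picture. A call takes as long as a camera call.
- models.recognise(camera, target): "point" ([column, row] in pixels, amid what is visible of it).
- models.masks_of(camera, target): "mask" (400x640 bool, what is visible of it) and "point" ([column, row] in pixels, amid what is visible of it).
The state is a dict: "time": time; "qpos": joint angles; "qd": joint speeds; "tau": joint torques, N m; "tcp_pos": TCP position; "eef_rot": TCP orientation; "contact_force": force on the tool from outside, world axes, zero at the start; "wrist_torque": the same for the moment, N m; "width": finger opening in m.
Only numpy, scipy, OpenCV 4.12 (cv2) and the standard library are available. Lean on these libraries where they do the work, as an engineer would, in place of code of your own. Each camera call takes 0.05 s, during which the arm holds its last target. There are 200 camera calls.

## Working session

There is one attempt and no reset: what is moved stays moved. The work goes in short steps, each a Python script; the robot and the scene stay as the last script left them, time stands still between calls to the robot, and variables do not carry over. Pictures are saved under pics/ and viewed, on a budget of 10 in all, crops included, one or two more only if the job needs it, and the job is handed in when it is done.

```bash
ls; mkdir -p pics; python3 - <<'E'
from station import ctrl,get_state,vision,ticket,models
import cv2,numpy as np
s=get_state();print(s['time'],s['tcp_pos'],s['eef_rot'],ctrl.pinch_z,s['width'])
ims=[]
for c in ['scene','top']:
    im,d=vision.grab_frame(c);np.savez('f_'+c,im=im,d=d);ims.append(im)
    for t in ['load_box','knob_grip','window','start_top']:
        for r in models.recognise(c,t)[:2]: print(c,t,np.round(r['point'],1),round(r['p'],2),d[int(r['point'][1]),int(r['point'][0])])
    ci=vision.camera_info(c);print({k:np.round(v,3).tolist() for k,v in ci.items()})
print(vision.camera_info('wrist'))
cv2.imwrite('pics/a.png',cv2.resize(np.vstack(ims),(480,600)))
cv2.imwrite('pics/scene.png',ims[0]);cv2.imwrite('pics/top.png',ims[1])
print(get_state()['time'])
E
```

```text
pics
0.0 [0.28223564 0.55705708 0.23040795] [-1.86287389e-04  2.32250779e-01  9.72655493e-01 -9.12257863e-04] -0.0187 0.0850121165074715
scene load_box [340.4 216.4] 0.79 1.0856638
scene knob_grip [339.1 211.8] 0.75 1.0770172
scene window [340.2 211. ] 0.67 1.0765237
scene window [272.6 188.3] 0.48 1.3951167
scene start_top [338.7 213.2] 0.54 1.0845641
scene start_top [303.5 210.4] 0.42 1.1655757
{'mtx': [[468.915, 0.0, 314.514], [0.0, 468.915, 200.887], [0.0, 0.0, 1.0]], 'R': [[-0.05, 0.999, -0.018], [0.576, 0.014, -0.817], [-0.816, -0.051, -0.576]], 't': [-0.064, -0.251, 1.746]}
top load_box [273.6 206.7] 0.79 0.85549027
top load_box [378.6 135.3] 0.41 0.9922791
top knob_grip [274.4 208.8] 0.58 0.85520846
top window [277. 210.] 0.95 0.86332715
{'mtx': [[426.845, 0.0, 312.052], [0.0, 426.845, 197.536], [0.0, 0.0, 1.0]], 'R': [[-0.004, -1.0, 0.03], [-0.993, 0.001, -0.119], [0.119, -0.03, -0.992]], 't': [0.074, 0.587, 0.921]}
{'mtx': array([[283.13662397,   0.        , 315.75110769],
       [  0.        , 283.13662397, 201.25798541],
       [  0.        ,   0.        ,   1.        ]]), 'hand_eye': array([[ 2.90613699e-04, -9.62829482e-01, -2.70109799e-01,
         6.76030304e-02],
       [ 9.99999946e-01,  2.39174355e-04,  2.23351998e-04,
         2.88060441e-04],
       [-1.50446552e-04, -2.70109850e-01,  9.62829500e-01,
        -1.44633033e-01],
       [ 0.00000000e+00,  0.00000000e+00,  0.00000000e+00,
         1.00000000e+00]])}
0.5
```

View pics/top.png

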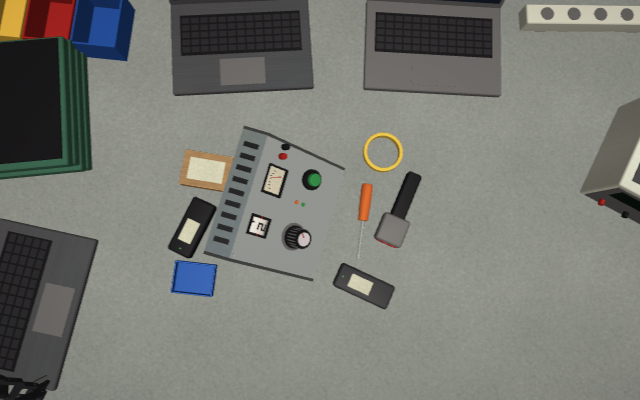

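View pics/scene.png

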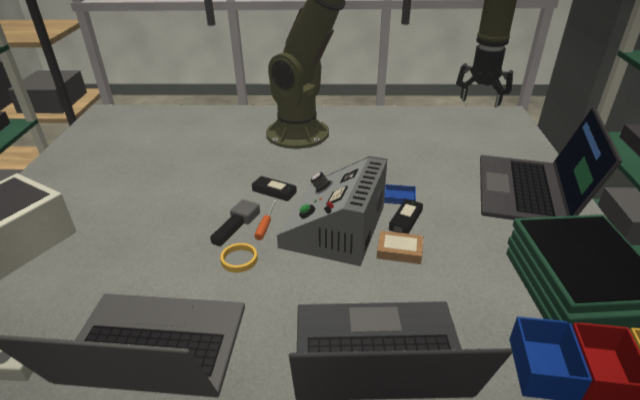

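```bash
cat > h.py <<'E'
import numpy as np,cv2
from scipy.optimize import least_squares
from scipy.spatial.transform import Rotation as Ro
from station import ctrl,get_state,vision,ticket,models
CT=np.array([np.cos(np.radians(35)),0,np.sin(np.radians(35))]) # upslope, case
NT=np.array([-CT[2],0,CT[0]])
def Rz(a): return Ro.from_euler('z',a).as_matrix()
def ray(ci,px):
    d=np.linalg.inv(ci['mtx'])@np.array([px[0],px[1],1.]); return -ci['R'].T@ci['t'],ci['R'].T@d
def cloud(ci,d):
    v,u=np.mgrid[:400,:640]; P=np.stack([u,v,np.ones_like(u)],-1)@np.linalg.inv(ci['mtx']).T*d[...,None]
    return (P-ci['t'])@ci['R']
def hit(ci,px,pt,n):
    o,r=ray(ci,px); return o+r*((pt-o)@n)/(r@n)
E
python3 - <<'E'
from h import *
ci=vision.camera_info('top');f=np.load('f_top.npz');im,d=f['im'],f['d']
W=cloud(ci,d)
poly=np.array([[268,150],[340,172],[312,274],[232,252]],np.int32)
m=np.zeros((400,640),np.uint8);cv2.fillPoly(m,[poly],1)
g=(m>0)&(d>0)
P=W[g]
# robust plane: tilt fixed 35deg, fit yaw & offset
f=lambda p:(P@(Rz(p[0])@NT)-p[1])
r=least_squares(f,[np.pi/2,0.1],loss='cauchy',f_scale=.002)
yaw=r.x[0];n=Rz(yaw)@NT;print('yaw',yaw,r.x[1],'med res',np.median(np.abs(f(r.x))))
c=P[np.abs(f(r.x))<.003];mu=c.mean(0);nn=np.linalg.svd(c-mu,full_matrices=False)[2][2];nn*=np.sign(nn[2]);print('free n',nn,'fit n',n,len(c))
hsv=cv2.cvtColor(im,cv2.COLOR_BGR2HSV)
gm=(hsv[...,0]>45)&(hsv[...,0]<85)&(hsv[...,1]>120)&(m>0)
b=np.argwhere(gm).mean(0)[::-1];print('green',b,gm.sum())
p0=n*r.x[1]
R=Rz(yaw)
out={}
for k,px,h in [('win',(259,225.5),0),('btn',b,.020),('knobtop',(304,239.5),.039)]:
    X=hit(ci,px,p0+n*h,n); X=X-n*h; out[k]=X; print(k,X,'case-rel',R.T@X)
q={k:R.T@v for k,v in out.items()}
print('win-btn dy',q['win'][1]-q['btn'][1],'win-knob dy',q['win'][1]-q['knobtop'][1],'slope win-knob',(q['win']-q['knobtop'])@CT,'win-btn slope',(q['win']-q['btn'])@CT)
t=im[140:290,200:370];cv2.imwrite('pics/b.png',cv2.resize(t,None,fx=4,fy=4,interpolation=cv2.INTER_CUBIC))
E
```

```text
yaw 1.2833236333592684 -0.06922642284975271 med res 0.0012246902909072155
free n [-0.16128404 -0.55092256  0.81882342] fit n [-0.16262586 -0.55003887  0.81915204] 6665
green [313.37662338 180.38311688] 154
win [0.51877185 0.18075706 0.13985524] case-rel [ 0.32042657 -0.4462333   0.13985524]
btn [0.61658129 0.0834283  0.09391962] case-rel [ 0.25482371 -0.56762457  0.09391962]
knobtop [0.49778422 0.11363694 0.09061919] case-rel [ 0.25011021 -0.44513748  0.09061919]
win-btn dy 0.12139126644857401 win-knob dy -0.001095827754198364 slope win-knob 0.08584043024354743 win-btn slope 0.08008630569934648
```

View pics/b.png

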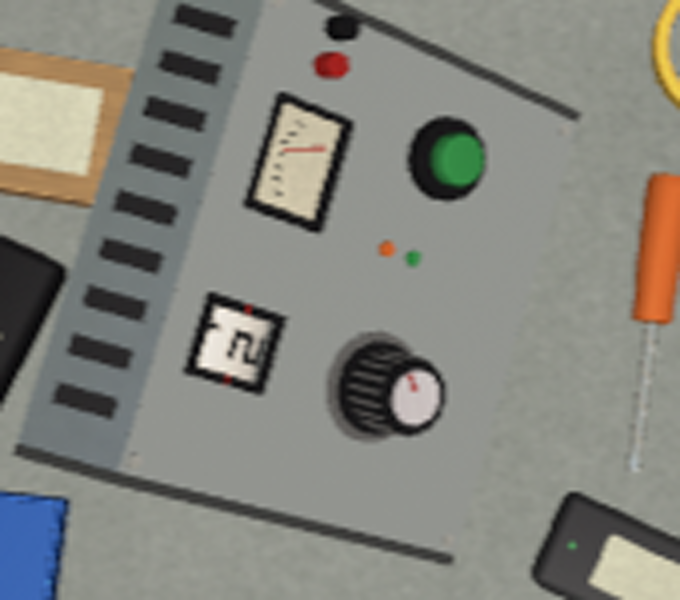

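```bash
cat >> h.py <<'E'
def toolR(yaw,phi):
    "tool z into the panel; tool x = upslope turned by phi counterclockwise seen from the front"
    n=Rz(yaw)@NT;u=Rz(yaw)@CT; x=Ro.from_rotvec(n*phi).apply(u); z=-n
    return np.stack([x,np.cross(z,x),z],1)
def q4(R): x,y,z,w=Ro.from_matrix(R).as_quat(); return [w,x,y,z]
E
python3 - <<'E'
from h import *
yaw=1.2833;n=Rz(yaw)@NT
K=np.array([.4978,.1136,.0906]);B=np.array([.6166,.0834,.0939])
for nm,p,h in [('knob grip',K,.027-.0187),('knob pre',K,.09),('look',K,.13),('btn',B,.022),('btn pre',B,.06)]:
    print(nm)
    for deg in range(-180,180,20):
        try:q=ctrl.ik(list(p+n*h),q4(toolR(yaw,np.radians(deg))))
        except Exception as e:q=None
        print(deg,None if q is None else np.round(q,2))
print(get_state()['time'])
E
```

```text
knob grip
-180 [-0.52  0.86  1.15  2.2  -1.39  1.44 -1.95]
-160 [ 0.92  0.93 -1.36  2.19  0.85  0.48  2.32]
-140 [ 0.9   0.86 -1.27  2.19  0.69  0.41  2.83]
-120 [ 0.17  0.53 -0.04  2.2  -1.14  0.65 -1.23]
-100 [ 0.07  0.54  0.1   2.2  -1.18  0.72 -0.83]
-80 [ 0.18  0.53 -0.06  2.2  -1.13  0.64 -0.54]
-60 [ 0.24  0.53 -0.14  2.2  -1.1   0.61 -0.23]
-40 [ 0.27  0.54 -0.18  2.19 -1.08  0.59  0.1 ]
-20 [ 0.34  0.54 -0.29  2.19 -1.02  0.54  0.39]
0 [ 0.45  0.56 -0.45  2.19 -0.91  0.47  0.63]
20 [ 0.52  0.58 -0.54  2.19 -0.83  0.43  0.89]
40 [ 0.55  0.59 -0.6   2.19 -0.76  0.4   1.17]
60 [ 0.62  0.61 -0.71  2.19 -0.62  0.36  1.38]
80 [ 0.66  0.64 -0.78  2.19 -0.49  0.34  1.59]
100 [ 0.74  0.68 -0.92  2.19 -0.19  0.31  1.64]
120 [ 0.81  0.74 -1.05  2.19  0.15  0.31  1.64]
140 [ 0.86  0.8  -1.16  2.19  0.45  0.34  1.68]
160 [ 0.9   0.87 -1.28  2.19  0.71  0.42  1.76]
knob pre
-180 [-0.45  0.69  1.15  2.14 -1.2   1.41 -2.06]
-160 [ 1.06  0.74 -1.33  2.13  0.29  0.55  2.88]
-140 [-0.37  0.59  0.95  2.14 -1.16  1.25 -1.43]
-120 [-0.    0.43  0.36  2.14 -1.02  0.94 -1.28]
-100 [ 0.07  0.42  0.2
[... 2554 characters left out ...]
0.55  1.85 -1.1   1.13 -1.32]
-100 [ 0.05  0.6   0.26  1.85 -0.97  0.98 -1.08]
-80 [ 0.1   0.59  0.19  1.85 -0.94  0.95 -0.76]
-60 [ 0.17  0.58  0.08  1.85 -0.89  0.9  -0.46]
-40 [ 0.23  0.58 -0.01  1.85 -0.84  0.86 -0.16]
-20 [ 0.25  0.58 -0.05  1.85 -0.82  0.85  0.17]
0 [ 0.29  0.58 -0.1   1.85 -0.79  0.83  0.49]
20 [ 0.35  0.59 -0.2   1.85 -0.73  0.8   0.79]
40 [ 0.43  0.6  -0.33  1.84 -0.64  0.75  1.06]
60 [ 0.48  0.61 -0.41  1.84 -0.58  0.73  1.35]
80 [ 0.52  0.62 -0.47  1.84 -0.53  0.71  1.65]
100 [ 0.57  0.63 -0.56  1.84 -0.46  0.69  1.93]
120 [ 0.64  0.66 -0.68  1.84 -0.33  0.66  2.16]
140 [ 0.73  0.7  -0.83  1.84 -0.16  0.64  2.35]
160 [ 0.85  0.82 -1.11  1.84  0.22  0.66  2.33]
0.5
```

```bash
python3 - <<'E'
from h import *
yaw=1.2833;n=Rz(yaw)@NT
K=np.array([.4978,.1136,.0906])
s=get_state()
ctrl.movep([.36,.36,.40],s['eef_rot']);print(get_state()['time'])
ctrl.movep(list(K+n*.13),q4(toolR(yaw,0)));s=get_state();print(s['time'],s['tcp_pos'],np.round(s['qpos'],3))
im,d=vision.grab_frame('wrist');np.savez('w1',im=im,d=d,p=s['tcp_pos'],q=s['eef_rot'])
cv2.imwrite('pics/w1.png',im)
for t in ['knob_grip','window','start_top']:
    for r in models.masks_of('wrist',t)[:2]: print(t,np.round(r['point'],1),round(r['p'],2),r['mask'].sum())
print(get_state()['time'])
E
```

```text
1.55
3.05 [0.47682968 0.0436505  0.19732935] [ 0.034  0.378  0.361  2.094 -0.924  1.005  0.736]
knob_grip [368.5 131.6] 0.77 70111
window [366.8 132.6] 0.7 70368
start_top [452.3 197.8] 0.88 747
3.25
```

View pics/w1.png

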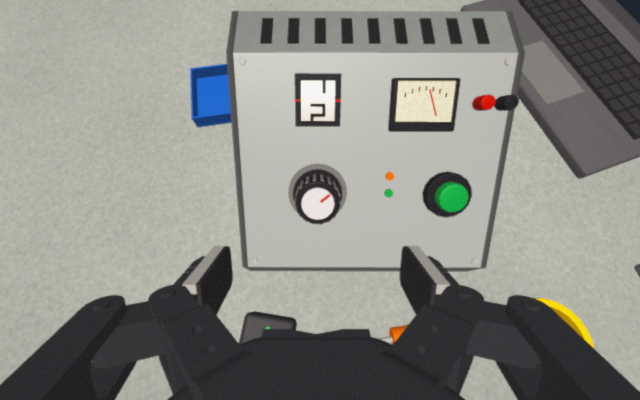

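```bash
cat >> h.py <<'E'
def wcam(p,q):
    H=vision.camera_info('wrist'); T=np.eye(4);T[:3,:3]=Ro.from_quat([q[1],q[2],q[3],q[0]]).as_matrix();T[:3,3]=p
    M=np.linalg.inv(T@H['hand_eye']); return dict(mtx=H['mtx'],R=M[:3,:3],t=M[:3,3])
E
python3 - <<'E'
from h import *
f=np.load('w1.npz');im,d=f['im'],f['d'];ci=wcam(f['p'],f['q'])
W=cloud(ci,d)
m=np.zeros((400,640),np.uint8);cv2.fillPoly(m,[np.array([[245,60],[505,60],[485,255],[250,255]],np.int32)],1)
P=W[(m>0)&(d>0)];fn=lambda p:(P@(Rz(p[0])@NT)-p[1])
r=least_squares(fn,[1.283,-.069],loss='cauchy',f_scale=.001);yawp,off=r.x;print('plane yaw',yawp,'off',off,np.median(abs(fn(r.x))))
g=cv2.cvtColor(im,cv2.COLOR_BGR2GRAY)
c,_=cv2.findContours(((g<75)&(m>0)).astype(np.uint8),cv2.RETR_EXTERNAL,cv2.CHAIN_APPROX_NONE)
for k in c:
    if cv2.contourArea(k)>300: print('dark',cv2.minAreaRect(k),cv2.contourArea(k))
hsv=cv2.cvtColor(im,cv2.COLOR_BGR2HSV)
gm=((hsv[...,0]>45)&(hsv[...,0]<85)&(hsv[...,1]>100)&(m>0)).astype(np.uint8)
gm[:, :420]=0;mo=cv2.moments(gm,True);b=np.array([mo['m10'],mo['m01']])/mo['m00'];print('green',b)
kt=((g>170)&(m>0)).astype(np.uint8);kt[:180]=0;kt[:,350:]=0;mo=cv2.moments(kt,True);k=np.array([mo['m10'],mo['m01']])/mo['m00'];print('knobtop',k,mo['m00'])
w=[k2 for k2 in c if cv2.contourArea(k2)>300 and abs(cv2.minAreaRect(k2)[0][0]-318)<15 and cv2.minAreaRect(k2)[0][1]<130]
wc=np.array(cv2.minAreaRect(w[0])[0])
for yaw in [yawp]:
    n=Rz(yaw)@NT;R=Rz(yaw);q={}
    for nm,px,h in [('win',wc,0),('btn',b,.0205),('knob',k,.039)]:
        X=hit(ci,px,n*(off+h),n)-n*h;q[nm]=R.T@X;print(nm,X)
    w,bb,kk=q['win'],q['btn'],q['knob']
    print('win-btn dy(.125)',w[1]-bb[1],'win-knob dy',w[1]-kk[1],'win-knob slope(.086)',(w-kk)@CT)
cv2.imwrite('pics/c.png',cv2.resize(im[65:135,285:350],None,fx=6,fy=6,interpolation=cv2.INTER_CUBIC))
E
```

```text
plane yaw 1.2848649637030232 off -0.06743625017350807 0.0006404467311156917
dark ((446.6000061035156, 193.8000030517578), (45.615779876708984, 44.72135925292969), 26.56505012512207) 1576.0
dark ((317.0, 196.0), (52.0, 48.0), 90.0) 1962.5
dark ((424.0, 104.0), (52.0, 70.0), 90.0) 3348.0
green [451.3147929  196.59526627]
knobtop [295.01416746 221.98137536] 6282.0Traceback (most recent call last):
  File "<stdin>", line 16, in <module>
IndexError: list index out of range
```

```bash
python3 - <<'E'
from h import *
f=np.load('w1.npz');im,d=f['im'],f['d'];ci=wcam(f['p'],f['q'])
g=cv2.cvtColor(im,cv2.COLOR_BGR2GRAY)
def rect(mask,x0,y0): p=np.argwhere(mask)[:,::-1].astype(np.float32)+[x0,y0]; return cv2.minAreaRect(p.astype(np.float32))
wr=rect(g[65:135,285:350]<90,285,65);print(wr);wc=np.array(wr[0])
c,_=cv2.findContours((g[178:230,290:346]<110).astype(np.uint8),cv2.RETR_CCOMP,cv2.CHAIN_APPROX_NONE)
h=[x for x in c if 300<cv2.contourArea(x)<1500];print([ (cv2.contourArea(x),cv2.minEnclosingCircle(x)) for x in h])
k=np.array([318,204.]);b=np.array([451.3,196.6])
yaw,off=1.28486,-.067436
n=Rz(yaw)@NT;R=Rz(yaw);q={}
for nm,px,hh in [('win',wc,0),('btn',b,.0205),('knob',k,.039)]:
    X=hit(ci,px,n*(off+hh),n)-n*hh;q[nm]=R.T@X;print(nm,X)
w,bb,kk=q['win'],q['btn'],q['knob']
print('win-btn dy(.125)',w[1]-bb[1],'win-knob dy',w[1]-kk[1],'win-knob slope(.086)',(w-kk)@CT)
cv2.imwrite('pics/c.png',cv2.resize(im[65:230,285:350],None,fx=3.6,fy=3.6,interpolation=cv2.INTER_CUBIC))
E
```

```text
((318.0, 99.5), (51.0, 44.0), 90.0)
[(917.0, ((27.411392211914062, 25.39873504638672), 17.7800235748291))]
win [0.52059721 0.18352714 0.14378201]
btn [0.61850548 0.08186794 0.09482629]
knob [0.50053281 0.1148354  0.09367376]
win-btn dy(.125) 0.12260657233039718 win-knob dy 0.00012516396473283287 win-knob slope(.086) 0.0873610717249614
```

View pics/c.png

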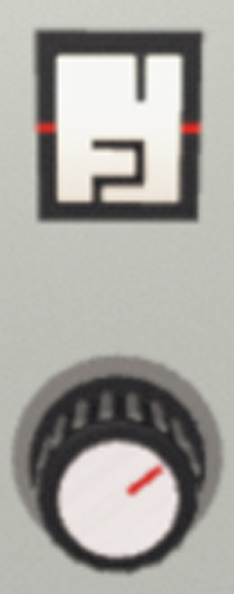

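```bash
cat >> h.py <<'E'
yaw=1.2845;n=Rz(yaw)@NT;u=Rz(yaw)@CT;K=np.array([.4999,.1148,.0932]);B=np.array([.6180,.0822,.0945])
def st(msg=''):
    s=get_state();R=Ro.from_quat(np.roll(s['eef_rot'],-1)).as_matrix();e=s['tcp_pos']-K
    print(msg,'t%.2f'%s['time'],'w%.4f'%s['width'],'F n/u/y',np.round([s['contact_force']@v for v in (n,u,Rz(yaw)[:,1])],1),'Mn %.2f'%(s['wrist_torque']@n),'tcp n/u/y mm',np.round([e@v*1e3 for v in (n,u,Rz(yaw)[:,1])],1),'j7 %.3f'%s['qpos'][6],flush=True);return s
def turn(dphi,step=.9):
    "turn tool by dphi (neg=clockwise) with joint 7 alone"
    k=int(np.ceil(abs(dphi)/step));q=np.array(get_state()['qpos'])
    for i in range(1,k+1):
        a=q.copy();a[6]+=dphi*i/k;ctrl.set_joints(list(a));st(' turn')
def look(name):
    s=get_state();im,d=vision.grab_frame('wrist');np.savez(name,im=im,d=d,p=s['tcp_pos'],q=s['eef_rot']);return s,im,d
def strip(s,im,px_mm=8,ci=None):
    "window region rectified: 60 x 60 mm around the window, upslope up"
    ci=ci or wcam(s['tcp_pos'],s['eef_rot']);C=K+u*.086;yv=Rz(yaw)[:,1]
    pts=[(30,30),(30,-30),(-30,-30),(-30,30)] # (up, y left)
    X=np.array([C+(a*u+b*yv)*1e-3 for a,b in pts]);c=X@ci['R'].T+ci['t'];p=c@ci['mtx'].T;p=p[:,:2]/p[:,2:]
    S=60*px_mm;H=cv2.getPerspectiveTransform(p.astype(np.float32),np.float32([[0,0],[S,0],[S,S],[0,S]]))
    return cv2.warpPerspective(im,H,(S,S))
E
python3 - <<'E'
from h import *
q=ctrl.ik(list(K+n*.085),q4(toolR(yaw,0)));q=np.array(q);print(np.round(q,3))
q[6]+=2.0;assert q[6]<2.85
ctrl.set_joints(list(q));st('pre')
ctrl.movel(list(K+n*(.025-ctrl.pinch_z*-1)),max_speed=.08);st('at knob')
ctrl.close_gripper(30);st('closed')
E
```

```text
[ 0.01   0.433  0.322  2.135 -1.016  0.922  0.796]
pre t5.04 w0.0853 F n/u/y [ 0.5  0.3 -0.2] Mn -0.04 tcp n/u/y mm [85.  0. -0.] j7 2.795
at knob t6.17 w0.0850 F n/u/y [-0.5 -0.2 -0.3] Mn 0.02 tcp n/u/y mm [ 6.3 -0.1 -0. ] j7 2.877
closed t6.67 w0.0381 F n/u/y [4.1 1.2 1.2] Mn 0.02 tcp n/u/y mm [ 6.6  0.2 -0. ] j7 2.877
```

```bash
python3 - <<'E'
from h import *
turn(-2.5)
s,im,d=look('w2')
cv2.imwrite('pics/d.png',np.hstack([cv2.resize(im,(640,400)),np.zeros((400,1,3),np.uint8)]))
o=strip(s,im);cv2.imwrite('pics/d2.png',o);st()
E
```

```text
turn t7.48 w0.0381 F n/u/y [ 1.5 -2.9  0.4] Mn -0.04 tcp n/u/y mm [ 6.6 -0.5 -0.1] j7 2.046
 turn t8.30 w0.0382 F n/u/y [ 2.2 -4.5  2.2] Mn -0.04 tcp n/u/y mm [ 6.6 -0.8  0.5] j7 1.211
 turn t9.12 w0.0381 F n/u/y [ 4.1 -5.3  3.7] Mn 0.02 tcp n/u/y mm [ 6.6 -0.7  1.1] j7 0.378
 t9.17 w0.0384 F n/u/y [ 3.8 -4.4  4.1] Mn 0.04 tcp n/u/y mm [ 6.5 -0.8  1.1] j7 0.378
```

View pics/d2.png

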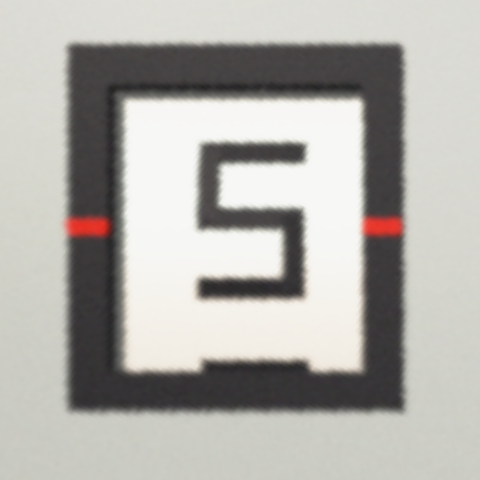

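```bash
python3 - <<'E'
from h import *
ctrl.ungrasp();st('open')
ctrl.movel(list(K+n*.075),max_speed=.12)
turn(1.7,2);
ctrl.movel(list(K+n*(.025-.0187)),max_speed=.08);st('at')
ctrl.close_gripper(30);st('closed')
turn(-.9)
s,im,d=look('w3')
cv2.imwrite('pics/e.png',strip(s,im))
E
```

```text
open t9.69 w0.0854 F n/u/y [-0.4  0.6  0.6] Mn -0.01 tcp n/u/y mm [ 6.5  0.3 -0.1] j7 0.377
 turn t11.91 w0.0853 F n/u/y [-0.4  0.1  0.3] Mn 0.01 tcp n/u/y mm [74.3  0.2  0.4] j7 1.938
at t12.91 w0.0855 F n/u/y [ 0.6 -0.2 -0.3] Mn -0.03 tcp n/u/y mm [ 6.6 -0.1 -0.2] j7 2.077
closed t13.40 w0.0383 F n/u/y [ 6.  -1.5  1.5] Mn -0.02 tcp n/u/y mm [ 6.7 -0.3 -0. ] j7 2.077
 turn t14.27 w0.0381 F n/u/y [ 4.8 -2.3  2.9] Mn 0.03 tcp n/u/y mm [ 6.7 -0.8  0.4] j7 1.180
```

View pics/e.png

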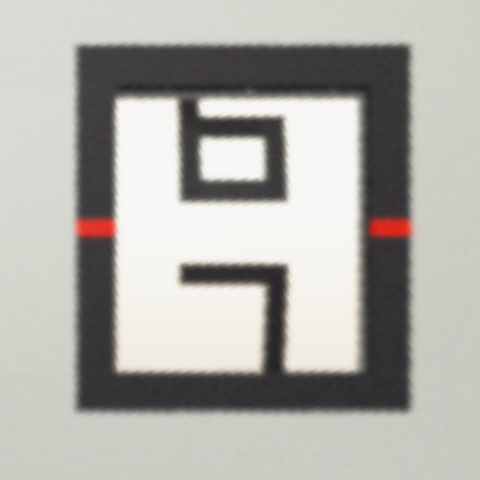

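```bash
cat >> h.py <<'E'
def meas(o):
    "offset of the figure from the red marks in the rectified view, px (8 per mm): + = figure too high; and sideways"
    r=(o[...,2].astype(int)-o[...,1]>80);rr=np.argwhere(r);ir=rr[:,0].mean();xc=(rr[:,1].min()+rr[:,1].max())/2
    g=cv2.cvtColor(o,cv2.COLOR_BGR2GRAY);x0,x1=int(xc-110),int(xc+110);y0,y1=int(ir-128),int(ir+128)
    L,N,S,c=cv2.connectedComponentsWithStats((g[y0:y1,x0:x1]<120).astype(np.uint8))
    for s in S[1:]:
        if s[4]>300: print('  blob rows',s[1]+y0,s[1]+s[3]+y0,'cols',s[0]+x0,s[0]+s[2]+x0,'centre-index: up',ir-(s[1]+y0+s[3]/2),'right',s[0]+x0+s[2]/2-xc)
def cam_off(s):
    ci=wcam(s['tcp_pos'],s['eef_rot']);c=-ci['R'].T@ci['t']-(K+.086*u);v=[c@n*1e3,c@u*1e3,c@Rz(yaw)[:,1]*1e3]
    print('  cam rel window n,u,y mm',np.round(v,1),'expected up px',round(v[1]*8*9.8/(v[0]+9.8),1))
E
python3 - <<'E'
from h import *
turn(-.285)
s,im,d=look('w4');o=strip(s,im);cam_off(s);meas(o)
ctrl.ungrasp();st('open')
ctrl.movel(list(K+n*.075),max_speed=.12)
ctrl.movep(list(K+n*.075+u*.0185),q4(toolR(yaw,0)))
s,im,d=look('w5');o2=strip(s,im);cam_off(s);meas(o2);st()
cv2.imwrite('pics/f.png',cv2.resize(np.hstack([o,o2]),(800,400)))
E
```

```text
turn t14.69 w0.0385 F n/u/y [ 4.9 -0.8  2.5] Mn -0.00 tcp n/u/y mm [ 6.7 -0.9  0.6] j7 0.901
  cam rel window n,u,y mm [150.9 -17.2   1.2] expected up px -8.4
  blob rows 99 106 cols 188 291 centre-index: up 125.39109639440764 right -0.5
  blob rows 161 309 cols 189 292 centre-index: up -7.10890360559236 right 0.5
open t15.27 w0.0853 F n/u/y [ 0.9 -0.2  0.2] Mn -0.04 tcp n/u/y mm [ 6.7 -0.7  0.3] j7 0.895
  cam rel window n,u,y mm [218.4   2.8  -0.4] expected up px 1.0
  blob rows 155 302 cols 192 293 centre-index: up 3.100158982511914 right 2.5
 t16.28 w0.0852 F n/u/y [-1.1 -0.4  0.2] Mn 0.05 tcp n/u/y mm [74.3 18.3  0.5] j7 0.689
```

View pics/f.png

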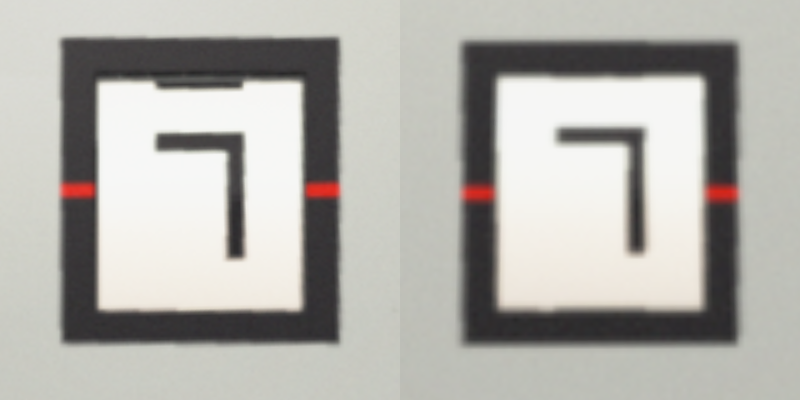

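```bash
python3 - <<'E'
from h import *
B=np.array([.6200,.0825,.095])
ctrl.close_gripper(30);st('shut')
ctrl.movep(list(B+n*.06),q4(toolR(yaw,0)))
ctrl.movel(list(B+n*.027),max_speed=.08);s=st('near')
h=lambda s:(s['tcp_pos']-B)@n*1e3
f0=s['contact_force']@n;z=.027
while z>.009:
    z-=.001;ctrl.movel(list(B+n*z),max_speed=.03);ctrl.pause(.05);s=get_state();F=s['contact_force']@n-f0
    print('z%.0f h%.1f F%.1f'%(z*1e3,h(s),F),end=' | ',flush=True)
    if F>14: break
ctrl.pause(.2);st('\npressed')
ctrl.movel(list(B+n*.07),max_speed=.08);st('back')
ctrl.movep(list(K+n*.10+u*.0185),q4(toolR(yaw,0)))
s,im,d=look('w6');o=strip(s,im);cam_off(s);meas(o);st()
cv2.imwrite('pics/g.png',im)
E
```

```text
shut t17.05 w-0.0001 F n/u/y [ 0.6 -0.4  0.4] Mn -0.03 tcp n/u/y mm [75.  18.5  0. ] j7 0.687
near t18.18 w0.0003 F n/u/y [1.  0.  0.1] Mn -0.05 tcp n/u/y mm [  26.5    3.5 -124. ] j7 0.632
z26 h26.3 F0.2 | z25 h25.0 F-1.4 | z24 h24.0 F-0.5 | z23 h22.9 F-0.9 | z22 h22.0 F-1.3 | z21 h21.0 F-0.4 | z20 h20.1 F1.2 | z19 h19.1 F0.4 | z18 h18.0 F1.2 | z17 h17.0 F2.6 | z16 h16.0 F3.2 | z15 h15.0 F3.8 | z14 h14.7 F9.6 | z13 h14.6 F16.9 | 
pressed t22.58 w-0.0002 F n/u/y [18.4  0.9  5.2] Mn -0.02 tcp n/u/y mm [  14.4    3.4 -124.5] j7 0.647
back t23.44 w-0.0001 F n/u/y [-0.6  0.1 -0. ] Mn 0.01 tcp n/u/y mm [  69.4    3.6 -124.1] j7 0.590
  cam rel window n,u,y mm [244.3   2.6  -0.6] expected up px 0.8
  blob rows 156 301 cols 193 292 centre-index: up 3.5853269537479946 right 3.5
 t24.07 w0.0001 F n/u/y [-0.6  0.1 -1. ] Mn 0.02 tcp n/u/y mm [99.9 18.7 -0.7] j7 0.647
```

View pics/g.png

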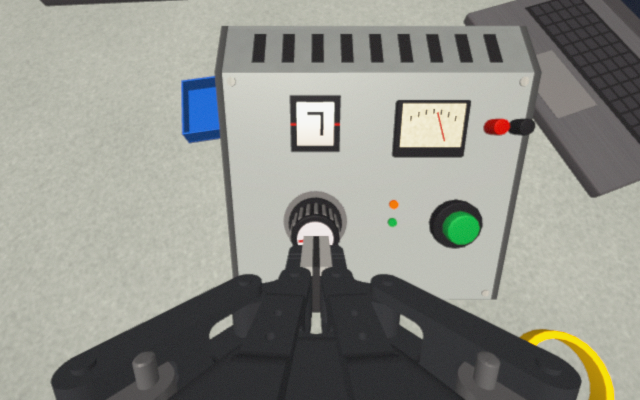

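```bash
python3 -c "
from h import *
ticket.close_job();st('closed')"
```

```text
the job is handed in; nothing more can be done
the job is handed in; nothing more can be done
```

The tester is set to load step 7, and I started the test with one full press of the green button. The job was handed in at about 24 s on the robot's clock.

- **Knob:** I turned it clockwise in two grips and then let go. Seen almost straight on, the 7 is within about 0.01 rad of centre. A second look after the button press showed it still there.
- **Button:** I pressed it only while the 7 was showing. It moved about 6 mm from first contact to a hard stop, reaching 17–18 N, and was then released. The last picture shows it standing out again.
- **Clearance:** at hand-in the gripper was about 100 mm out from the panel, touching nothing. I moved none of the other things on the bench, though the last picture shows only some of them.
- **Disagreements:** the top and wrist cameras put the knob and button about 2–4 mm apart, so I used values between them, leaning on the wrist camera. The button's hard stop came about 1.5 mm nearer the panel than the fitted surface predicted, which is within calibration error. The status printout after hand-in was refused, as the job was already closed.

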